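# Gauge a finial spigot in the taper gauge

## Robot

A 6-joint arm with a two-finger parallel gripper is mounted at the origin on the work surface. World frame = base frame: x ahead of the robot, y to its left, z up, the work surface at z = 0. Lengths are in m, angles in rad, forces in N, time in s.
With the tool pointing down it reaches from about 0.325 to 0.9 m from the base axis. Payload 6.1 kg.
Tool frame: the origin (TCP) lies midway between the tips of the shut fingers; the grasp point (between the pads) lies 19 mm behind it; x points along the fingers, y is the direction in which the jaws open and shut, and the axes are right-handed (so a half turn about x gives the same grasp; the last joint's range is limited). The gripper opens to 85 mm and grips with 20 to 120 N. Pads are 22 mm wide; open, the fingers measure 114 mm over their backs; the gripper's body (76 mm by 85 mm) begins 54 mm behind the grasp point. The pads swing forward as they close: fully open they stand 13 mm farther back than shut.
Start: joints at [-0.126, 0.22, 1.526, -0, 1.395, -0.126], TCP at [0.625, -0, 0.231] pointing down, gripper open.
Joint ranges: [-2.98, 2.98], [-0.91, 2.08], [0.09, 2.57], [-1.24, 4.39], [0.2, 2.65], [-2.68, 2.68]. Speed limits (rad/s): [2.57, 2.57, 3.01, 3.14, 3.14, 3.14].

## Interface

Orientations are given as [roll, pitch, yaw] about the fixed x, y, z axes, in that order (R = Rz(yaw) Ry(pitch) Rx(roll)).
In Python, from plant import movep, move_l, set_joints, gripper_to, hold, inverse_kinematics, observe, get_image, get_calibration, Unreachable, job_done gives the robot as it stands. Calls block until the motion is done:
- movep(position, orientation): joint-space move of the TCP to a pose.
- move_l(position, feed=0.15, rotation=None, max_force=None): straight line of the TCP; rotation=None keeps the orientation; feed is the mean speed in m/s. With max_force (N) it stops when the force on the tool has changed by that much, and returns True; else False.
- set_joints(angles): joint-space move.
- gripper_to(opening, f_grip=None): finger opening in m; f_grip is the grip in N (None keeps the last); returns when the fingers have stopped.
- hold(seconds).
- inverse_kinematics(position, orientation): joint angles nearest the present ones, or None.
- observe(): the state.
- get_image(name): name is "scene" or "side" or "wrist"; returns (picture, depth): 420x560x3 uint8, red, green, blue; 420x560 float32, m along the optical axis (not along the pixel's ray), 0 where there is no reading.
- get_calibration(name): a dict with "intrinsics" (3x3 intrinsics, pixels), "world_from_camera" (4x4, takes a point from camera to world coordinates). Camera axes: x right, y down, z forward; pixel columns grow to the right and rows downward; lengths in m; the calibration is good to about 2 mm. A picture is of the moment at which its call begins: read the wrist's pose just before it. get_calibration takes no time and is no camera call; for the wrist camera it gives the pose at the moment of the call.
A pose or a line that the arm cannot do raises Unreachable and nothing moves.
- job_done(): hands the job in, once; it reports no verdict.
The state is a dict: "time_s": time; "q": joint angles; "joint_velocities": joint speeds; "joint_torque": joint torques, N m; "eef_pos": TCP position; "tcp_rot": TCP orientation; "ft_force": force on the tool from outside, world axes, zero at the start; "torque": the same for the moment, N m; "opening": finger opening in m.
Only numpy, scipy, OpenCV 4.12 (cv2) and the standard library are available. Lean on these libraries where they do the work, as an engineer would, in place of code of your own. Each camera call takes 0.05 s, during which the arm holds its last target. There are 200 camera calls.

## Task

Stand the boxwood finial with its spigot down in the wide mouth of the taper gauge and slide it along the slot until the spigot wedges between both jaws, pushing firmly but gently (about 7 N; never press a jaw with more than 20 N). Leave it wedged there and record the reading: bring the red cursor back along its rail until it lightly touches, or all but touches (within 3 mm), the finial's collar, without pushing the finial loose. Leave the other things on the bench where they are and let go of everything.

Things in the scene. Friction and masses are not known exactly. Their poses are not given: they have to be found in the camera images.
- finial: Pale boxwood finial, loose, upright on its spigot on the bench, 50 g, 78 mm high, round about z. Origin: centre of the spigot's underside. From the bottom: spigot 24 mm diameter, z 0 to 20 (foot chamfered 2 mm); collar 44 mm diameter, z 20 to 27; neck 20 mm to z 31; straight barrel 26 mm diameter, z 31 to 66 (take it here); point to z 78.
- gauge: Taper gauge fixed to the bench: dark steel bed 235 x 150 x 6 mm, two jaws on it, a cursor rail. Origin: on the bench, at the slot's wide mouth, on the line of the straight jaw's face. x runs along the slot from mouth to narrow end, y across it to the straight jaw, z up. Bed: x -20 to 215, y -90 to 60 mm; slot: x 0 to 170 mm, y below 0, open at both ends and on top. Jaws' tops are level, 28 mm up.
- straight_jaw: Bright steel jaw with black scale marks, on the gauge's bed, 170 x 32 x 22 mm; its inner face is vertical, along the gauge's x axis at y = 0. Same frame as the gauge.
- taper_jaw: Green backing and the brass liner it carries, on the slot's -y side; frame as the gauge. The liner's face slants: the slot is nominally 33 mm wide at the mouth, 1 mm less per 10 mm of x. But screws set the liner up to 2.5 mm nearer or farther all along (hidden, and not in this pose), so the finial's axis stops up to 25 mm either side of x = 90 mm: feel for it. Neither jaw gives.
- cursor (a joint): Red cursor that slides on the rail beside the straight jaw; m of travel from its parking place at the narrow end towards the mouth (gauge -x), 0 to 0.13. It drags with 1 N and stays where it is left. Pushed by its knob, it may be led loosely: a firm grip off its line binds it on the rail.
- cursor_face (a point): Middle of the cursor's flat face that looks to the mouth (gauge -x), at gauge y -12 mm, 32.5 mm above the bench; gauge x 175 mm when the cursor is at 0. The red arm behind it is 6 mm high and reaches across the slot over the jaws. It meets the finial's collar when the collar's centre is 22 mm from the face. Axes as the gauge.
- cursor_knob (a point): Centre of the top of the cursor's upright steel knob, a pin of 14 mm diameter from 28 to 72 mm above the bench, 15 mm to gauge +x of the cursor's face and at gauge y +46 mm. Axes as the gauge.
- queen: Bystander: dark red cherry chess queen, loose, 98 mm high, 42 mm base. Origin: centre of its underside.
- dial_indicator: Bystander: steel dial indicator lying on its back, loose, 56 mm diameter, 22 mm high, stem to its +x, 71 mm from the centre. Origin: centre of its underside.
- oil_cup: Bystander: bronze oil cup, loose, 40 mm diameter, 52 mm high. Origin: centre of its underside.
- pawn: Bystander: boxwood pawn, loose, 56 mm high, 32 mm base. Origin: centre of its underside.
- slot_mouth (a point): Middle of the slot's nominal mouth, level with the jaws' tops (gauge x 0, y -16.5 mm, 28 mm above the bench), axes as the gauge. The finial's collar is wider than the slot: it rides with the collar on the jaws' tops, its origin then 8 mm above the bench. Once in, it slides freely and finds its own line.
- finial_collar (a point): Centre of the finial's collar, on its axis 23.5 mm above its origin; the collar's rim is 22 mm from it.
There are look-alikes about, which are no part of the job. What is shaped like the finial but green is not meant.

How it is judged:
On the way:
1. the finial stands in the slot with its spigot pressed against both jaws at once (over 2 N on each) (contact force between finial and straight_jaw above 2 N and contact force between finial and taper_jaw above 2 N and x of finial in the frame of gauge above 0.055 m and z of finial in the frame of gauge below 0.014 m and angle between finial's own z axis and vertical below 0.12 rad), for 0.2 s.
At the end, for the whole second after the job is handed in: the finial stands upright (within 7 degrees) in the gauge slot with its collar on the jaws and its spigot still wedged (both jaws bear on it), the cursor's face within 3 mm of its collar, everything at rest and let go (x of finial in the frame of gauge between 0.055 and 0.135 m and z of finial in the frame of gauge between 0.003 and 0.013 m and angle between finial's own z axis and vertical below 0.12 rad and contact force between finial and straight_jaw above 0.6 N and contact force between finial and taper_jaw above 0.6 N and x of finial_collar in the frame of cursor_face between -0.025 and -0.02 m and linear speed of finial below 0.01 m/s); the robot touches nothing.
It fails at once if a jaw is pressed with more than 20 N (contact force between finial and straight_jaw above 20 N or contact force between finial and taper_jaw above 20 N).
It fails at once if a bystander is moved by more than 20 mm (distance of any of queen, dial_indicator, oil_cup, pawn from where it was at the start of the episode above 0.02 m).
It also fails if it takes over 67 s, if anything falls off the work surface, if the arm or the gripper's body presses on something with over 40 N, if the wrist force passes 120 N, or if a joint passes its speed limit or range.

## Working session

There is one attempt and no reset: what is moved stays moved. The work goes in short steps, each a Python script; the robot and the scene stay as the last script left them, time stands still between calls to the robot, and variables do not carry over. Pictures are saved under pics/ and viewed, and the job is handed in when it is done.

```bash
ls; mkdir -p pics; python3 - <<'E'
from plant import *
import cv2,numpy as np
for n in("scene","side","wrist"):
    c=get_calibration(n)
    p,d=get_image(n); cv2.imwrite(f"pics/{n}0.png",cv2.cvtColor(p,cv2.COLOR_RGB2BGR)); np.savez(f"{n}0.npz",p=p,d=d,K=c["intrinsics"],T=c["world_from_camera"])
    print(n,np.round(c["world_from_camera"],3).tolist(),c["intrinsics"][0][0])
print(observe())
E
```

```text
pics
scene [[-0.571, 0.553, -0.607, 1.269], [0.821, 0.4, -0.407, 0.451], [0.018, -0.731, -0.682, 0.881], [0.0, 0.0, 0.0, 1.0]] 491.5316110768053
side [[0.999, -0.016, 0.027, 0.547], [-0.031, -0.697, 0.717, -0.842], [0.007, -0.717, -0.697, 0.847], [0.0, 0.0, 0.0, 1.0]] 467.1550824494826
wrist [[1.0, 0.001, -0.002, 0.624], [0.001, -0.963, -0.268, 0.068], [-0.002, 0.268, -0.963, 0.373], [0.0, 0.0, 0.0, 1.0]] 302.29141599002713
{'time_s': 0.15, 'q': array([-1.26091332e-01,  2.21054695e-01,  1.52732994e+00,  1.77546989e-05,
        1.39470524e+00, -1.26110260e-01]), 'joint_velocities': array([ 0.00031197, -0.00035333, -0.003445  , -0.00065305,  0.00063252,
       -0.00200653]), 'joint_torque': array([ 5.24838761e-04, -4.97483325e+01, -3.89904678e+01, -1.73041117e-04,
        7.14129725e-03, -8.50862284e-05]), 'eef_pos': array([6.24542760e-01, 6.54349659e-05, 2.30454248e-01]), 'tcp_rot': array([-1.70857793,  1.569299  ,  3.00382686]), 'ft_force': array([ 0.7103298 ,  0.61894753, -0.51526313]), 'torque': array([ 0.01750943, -0.07860246, -0.01113787]), 'opening': 0.08532843753298745}
```

View pics/scene0.png

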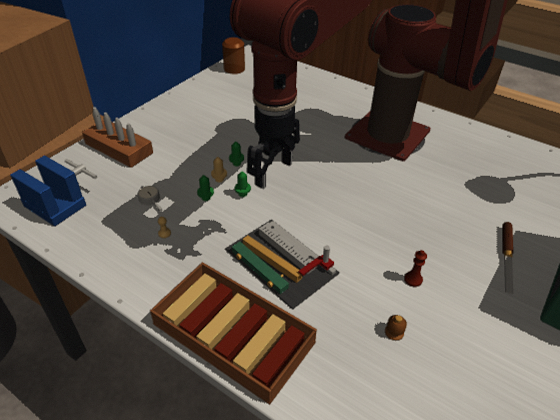

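View pics/side0.png

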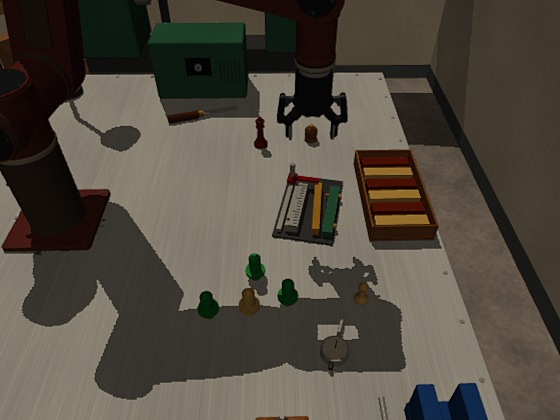

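View pics/wrist0.png

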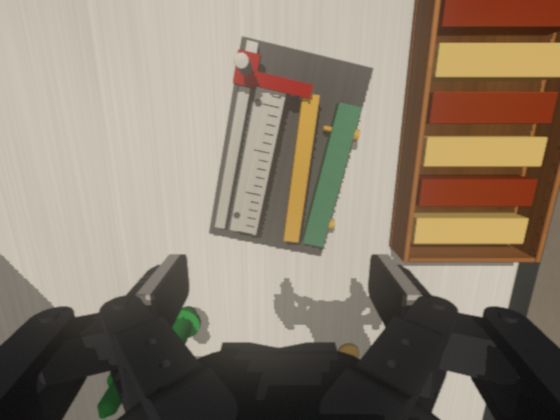

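```bash
python3 - <<'E'
import cv2,numpy as np
w=cv2.imread("pics/wrist0.png")[25:265,200:385]; cv2.imwrite("pics/w_crop.png",cv2.resize(w,None,fx=2.5*1,fy=2.5,interpolation=cv2.INTER_CUBIC))
s=cv2.imread("pics/side0.png")[240:330,180:390]; c=cv2.imread("pics/scene0.png")[130:250,140:270]
a=cv2.resize(s,(700,300),interpolation=cv2.INTER_CUBIC); b=cv2.resize(c,(325,300),interpolation=cv2.INTER_CUBIC)
o=np.zeros((600,700,3),np.uint8);o[:300]=a;o[300:,:325]=b
cv2.imwrite("pics/f_crop.png",np.clip(o*1.6,0,255).astype(np.uint8))
E
```

```text
(no output)
```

View pics/w_crop.png

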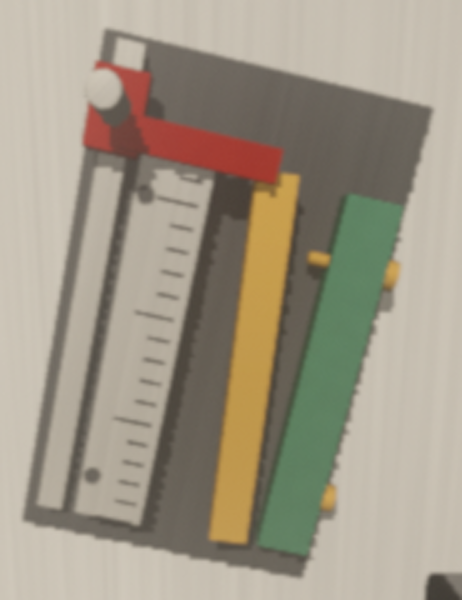

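View pics/f_crop.png

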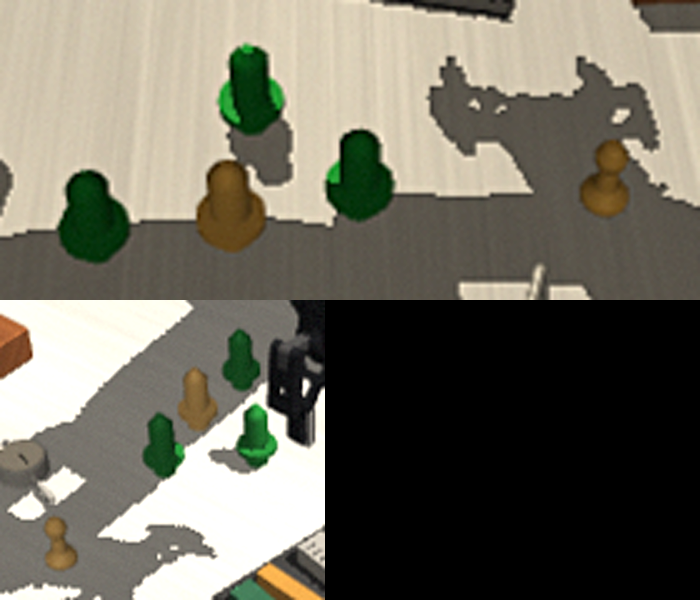

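```bash
cat > h.py <<'E'
import numpy as np,cv2
def ray(K,T,uv,z):
    K=np.array(K);T=np.array(T)
    d=T[:3,:3]@np.linalg.solve(K,[uv[0],uv[1],1.]);o=T[:3,3]
    return o+d*(z-o[2])/d[2]
def load(n):
    f=np.load(n);return f["K"],f["T"],f["p"],f["d"]
def fit2d(g,w):  # rigid w=R g+t
    g=np.array(g);w=np.array(w);gc=g-g.mean(0);wc=w-w.mean(0)
    a=np.arctan2((gc[:,0]*wc[:,1]-gc[:,1]*wc[:,0]).sum(),(gc*wc).sum())
    R=np.array([[np.cos(a),-np.sin(a)],[np.sin(a),np.cos(a)]])
    t=w.mean(0)-R@g.mean(0); return a,t,w-(g@R.T+t)
E
python3 - <<'E'
from h import *
K,T,p,d=load("wrist0.npz")
P=[((242,36.2),.006,(.215,.06)),((372.8,67.8),.006,(.215,-.09)),((320.8,255.8),.006,(-.02,-.09)),((209,233),.006,(-.02,.06)),((286,97),.028,(.17,0)),((256,235),.028,(0,0))]
w=[ray(K,T,u,z)[:2] for u,z,g in P]
a,t,r=fit2d([g for *_,g in P],w);print("gauge yaw",np.degrees(a),t,np.round(r*1e3,1).tolist())
for n,box,tip in (("side0.npz",(235,275,262,315),(249,288)),("scene0.npz",(208,150,230,185),(218.8,157.2))):
    K,T,p,d=load(n); x0,y0,x1,y1=box
    hsv=cv2.cvtColor(p,cv2.COLOR_RGB2HSV); m=np.zeros(d.shape,bool)
    m[y0:y1,x0:x1]=((hsv[...,0]>8)&(hsv[...,0]<25)&(hsv[...,1]>110))[y0:y1,x0:x1]
    v,u=np.nonzero(m); X=np.linalg.inv(K)@np.array([u,v,np.ones(len(u))])*d[v,u]; X=(T[:3,:3]@X).T+T[:3,3]
    print(n,len(u),"px",u.min(),u.max(),v.min(),v.max(),"zrange",X[:,2].min(),X[:,2].max())
    b=X[(X[:,2]>.035)&(X[:,2]<.064)]; s=b[:,:2].mean(0); dv=(s-T[:2,3]);dv/=np.linalg.norm(dv); print(" barrel surf",s,"centre~",s+dv*.0102)
    k=v<=v.min()+1; print(" tip",ray(K,T,(u[k].mean()+.0,v.min()+1),.077))
E
```

```text
gauge yaw 77.74503878368212 [ 0.59619115 -0.0648362 ] [[0.6, 0.7], [-0.8, 0.9], [-0.2, 2.1], [0.6, 2.1], [-0.5, -6.7], [0.2, 1.0]]
side0.npz 411 px 239 259 288 314 zrange -0.0031777370557767304 0.07937497860909859
 barrel surf [ 0.48779142 -0.2942914 ] centre~ [ 0.48668774 -0.28415129]
 tip [ 0.48766629 -0.28314053  0.077     ]
scene0.npz 249 px 211 226 157 181 zrange -8.324069330556405e-05 0.8813222004814294
 barrel surf [ 0.49452929 -0.27558101] centre~ [ 0.48709271 -0.28256222]
 tip [ 0.4868782  -0.28196042  0.077     ]
```

```bash
cat >> h.py <<'E'
from scipy.spatial.transform import Rotation as Ro
def rpy(yaw):   # tool x down, tool y along world yaw
    x=np.array([0,0,-1.]);y=np.array([np.cos(yaw),np.sin(yaw),0]);z=np.cross(x,y)
    return Ro.from_matrix(np.c_[x,y,z]).as_euler("xyz")
E
python3 - <<'E'
from h import *
from plant import *
K,T,p,d=load("wrist0.npz")
P=[((242,36.2),.006,(.215,.06)),((372.8,67.8),.006,(.215,-.09)),((320.8,255.8),.006,(-.02,-.09)),((209,233),.006,(-.02,.06)),((256,235),.028,(0,0))]
w=[ray(K,T,u,z)[:2] for u,z,g in P]
a,t,r=fit2d([g for *_,g in P],w);print("gauge yaw",a,t,np.round(r*1e3,1).tolist())
np.savez("gauge.npz",a=a,t=t)
K,T,p,d=load("side0.npz")
for u in ((208,293),(288,281),(255,254)): print("green",ray(K,T,u,.077)[:2])
for y in (a,a+np.pi):
    print([None if (q:=inverse_kinematics([.487,-.283,z],rpy(y))) is None else np.round(q,2) for z in (.2,.031)])
    g=t+np.array([[np.cos(a),-np.sin(a)],[np.sin(a),np.cos(a)]])@[.19,.046]; print([None if (q:=inverse_kinematics([g[0],g[1],.04],rpy(y))) is None else np.round(q,2)])
E
```

```text
gauge yaw 1.3569721466853235 [ 0.59629769 -0.06349024] [[0.5, -0.6], [-0.9, -0.5], [-0.3, 0.7], [0.5, 0.7], [0.1, -0.4]]
green [ 0.40859277 -0.29077903]
green [ 0.56833906 -0.26540772]
green [ 0.49970316 -0.1922077 ]
[array([-0.67,  0.1 ,  1.72,  0.  ,  1.32, -2.02]), array([-0.67,  0.31,  1.83,  0.  ,  1.  , -2.02])]
[array([ 0.09,  0.38,  1.71, -0.  ,  1.05, -1.27])]
[array([-0.67,  0.1 ,  1.72,  0.  ,  1.32,  1.12]), array([-0.67,  0.31,  1.83,  0.  ,  1.  ,  1.12])]
[array([ 0.09,  0.38,  1.71, -0.  ,  1.05,  1.87])]<sys>:0: UserWarning: Gimbal lock detected. Setting third angle to zero since it is not possible to uniquely determine all angles.
```

```bash
python3 - 2>/dev/null <<'E'
from h import *
from plant import *
g=np.load("gauge.npz");a=float(g["a"]);r=rpy(a+np.pi)
gripper_to(.055,20)
movep([.487,-.283,.14],r)
move_l([.487,-.283,.031],feed=.12,max_force=6)
o=observe();print(o["time_s"],o["eef_pos"])
gripper_to(.0,20)
o=observe();print(o["time_s"],o["opening"],o["ft_force"])
move_l([.487,-.283,.15],feed=.15)
R=np.array([[np.cos(a),-np.sin(a)],[np.sin(a),np.cos(a)]])
m=g["t"]+R@[-.05,-.0148]
movep([m[0],m[1],.12],r)
o=observe();print(o["time_s"],o["opening"],o["ft_force"],o["eef_pos"],m)
c=get_calibration("wrist");p,d=get_image("wrist");cv2.imwrite("pics/w1.png",p[...,::-1]);np.savez("w1.npz",p=p,d=d,K=c["intrinsics"],T=c["world_from_camera"])
for n in("scene","side"):
    p,d=get_image(n);cv2.imwrite(f"pics/{n}1.png",p[...,::-1])
E
```

```text
2.8583 [ 0.48770721 -0.28345632  0.03188887]
3.225 0.0250975387421456 [-0.28289822  1.18221223  4.18127647]
5.0 0.02527509188434756 [-0.08737483 -0.61294081 -0.88715576] [ 0.59955065 -0.11616093  0.11946546] [ 0.60015072 -0.11549211]
```

View pics/w1.png

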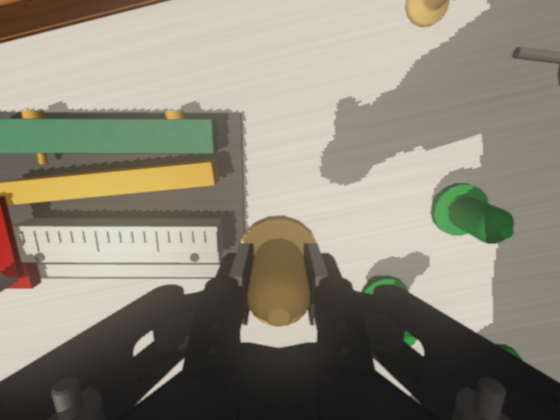

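View pics/side1.png

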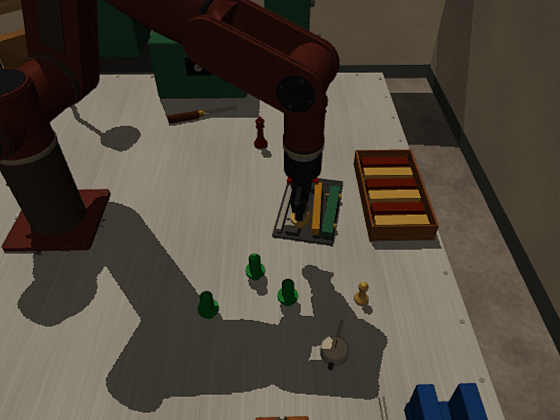

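```bash
python3 - <<'E'
from h import *
K,T,p,d=load("w1.npz");g=np.load("gauge.npz");a=float(g["a"]);R=np.array([[np.cos(a),-np.sin(a)],[np.sin(a),np.cos(a)]])
cv2.imwrite("pics/w1c.png",cv2.resize(p[150:300,150:330,::-1],None,fx=4,fy=4,interpolation=cv2.INTER_CUBIC))
for u in ((218,227),(60,227.5),(214,186),(100,192)): print(u,R.T@(ray(K,T,u,.028)[:2]-g["t"])*1e3)
E
```

```text
(218, 227) [-1.48952137  1.27354363]
(60, 227.5) [128.29310167   1.83131406]
(214, 186) [ -0.15121127 -33.02363797]
(100, 192) [ 90.69118552 -28.0835573 ]
```

View pics/w1c.png

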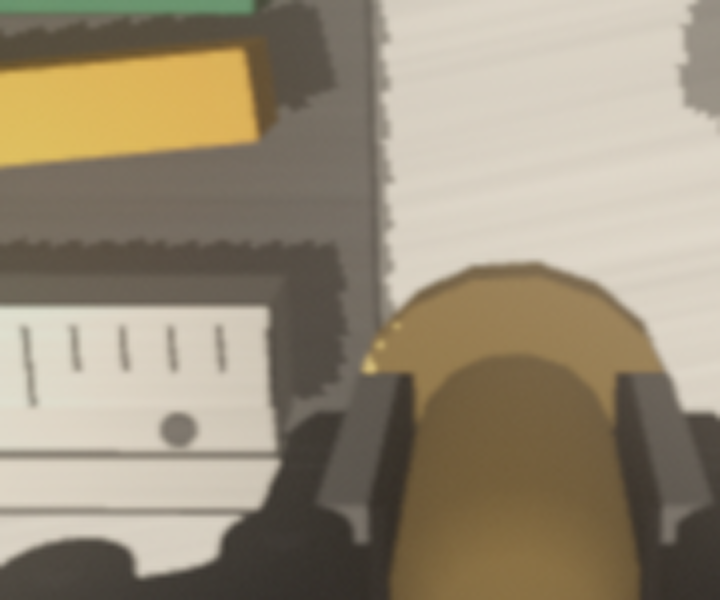

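```bash
cat >> h.py <<'E'
g=np.load("gauge.npz");A=float(g["a"]);t0=g["t"];R=np.array([[np.cos(A),-np.sin(A)],[np.sin(A),np.cos(A)]])
def W(x,y,z): w=t0+R@[x,y]; return [w[0],w[1],z]
def G(p): return R.T@(np.array(p[:2])-t0)
def F(o): return np.r_[R.T@o["ft_force"][:2],o["ft_force"][2]]
E
python3 - 2>/dev/null <<'E'
from h import *
from plant import *
move_l(W(.008,-.0155,.075),feed=.12)
hold(.3)
for i in range(4):
    o=observe();print(np.round(F(o),2));hold(.05)
print(move_l(W(.008,-.0155,.036),feed=.03,max_force=3))
for i in range(3):
    o=observe();print(o["time_s"],np.round(F(o),2),np.round(G(o["eef_pos"])*1e3,2),o["eef_pos"][2]);hold(.1)
p,d=get_image("wrist");cv2.imwrite("pics/w2.png",p[...,::-1])
E
```

```text
[ 0.59  0.29 -0.5 ]
[0.61 0.04 0.13]
[ 0.21 -0.16 -1.1 ]
[ 0.36  0.   -0.89]
True
7.4667 [-0.57  0.17  4.37] [  8.01 -15.24] 0.039869557595802366
7.5667 [-0.   -0.01  5.53] [  7.99 -15.26] 0.039872330609152094
7.6667 [ 0.5  -0.04  5.59] [  8.   -15.26] 0.03986160116576572
```

View pics/w2.png

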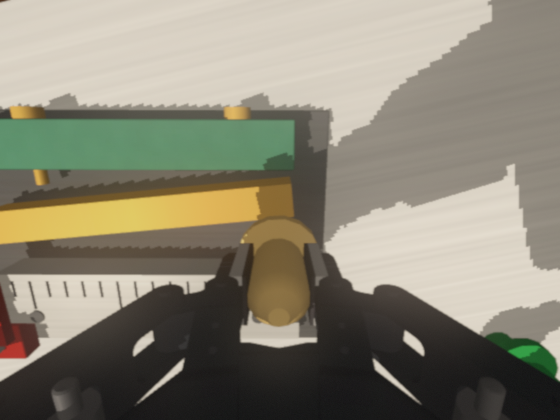

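```bash
cat > push.py <<'E'
from h import *
from plant import *
b=np.array([.3,0,-.6])
def rd(n=4):
    s=[]
    for _ in range(n): s.append(observe()); hold(.02)
    return np.mean([F(o) for o in s],0)-b,s[-1]
f,o=rd(); c=np.r_[G(o["eef_pos"]),o["eef_pos"][2]+.0004]; t1=o["time_s"]
move_l(W(*c),feed=.03)
for i in range(80):
    f,o=rd(); e=np.r_[G(o["eef_pos"]),o["eef_pos"][2]]
    print(round(o["time_s"],2),"F",np.round(f,1),"cmd",np.round(c*1e3,1),"at",np.round(e*1e3,1))
    fx=-f[0]
    if (fx>6.3 and abs(f[1])<2) or c[0]>.128 or o["time_s"]-t1>22 or np.abs(f[:2]).max()>10: break
    far=fx<1.3 and abs(f[1])<1.5 and c[0]<.10
    dx=.006 if far and c[0]<.05 else .002 if far else .0004 if fx<6.3 else 0
    if abs(f[1])>3: dx=0
    dy=(.05*dx if far else 0)+(np.clip(f[1]*.15e-3,-.5e-3,.5e-3) if abs(f[1])>.7 else 0)
    dz=np.clip((f[2]-1.5)*.05e-3,-.2e-3,.2e-3)
    c=c+[dx,dy,dz]
    if move_l(W(*c),feed=.04,max_force=4): print("stop"); o=observe(); c[:2]=G(o["eef_pos"])
E
python3 push.py 2>/dev/null
```

```text
8.18 F [-0.1 -0.3  1.4] cmd [  8.  -15.2  40.2] at [  8.  -15.1  40. ]
8.55 F [ 0.1 -0.2  0. ] cmd [ 14.  -14.9  40.2] at [ 14.4 -14.7  40. ]
8.92 F [-0.4 -0.1  0.4] cmd [ 20.  -14.6  40.2] at [ 20.2 -14.5  40.1]
9.28 F [-0.5 -0.3 -0.3] cmd [ 26.  -14.3  40.1] at [ 26.2 -14.3  40.1]
9.65 F [-0.1  0.2  0.1] cmd [ 32. -14.  40.] at [ 32.2 -14.   40. ]
10.02 F [-0.4 -0.1  0.7] cmd [ 38.  -13.7  40. ] at [ 38.3 -13.7  40. ]
10.38 F [-0.1 -0.2  1. ] cmd [ 44.  -13.4  39.9] at [ 44.3 -13.5  40. ]
10.75 F [ 1.  -1.2  0.6] cmd [ 50.  -13.1  39.9] at [ 50.4 -13.4  40. ]
11.07 F [-0.4 -1.3  1.5] cmd [ 52.  -13.2  39.8] at [ 52.  -13.4  40. ]
11.38 F [-1.2 -0.9  1.9] cmd [ 54.  -13.3  39.8] at [ 54.  -13.4  40. ]
11.7 F [-0.8 -1.2  2.4] cmd [ 56.  -13.3  39.9] at [ 56.1 -13.4  40. ]
12.02 F [-1.1 -0.3  2.9] cmd [ 58.  -13.4  39.9] at [ 58.2 -13.4  39.9]
12.33 F [-0.6 -1.5  1.4] cmd [ 60.  -13.3  40. ] at [ 60.2 -13.4  40. ]
12.65 F [-0.6 -0.9  2.2] cmd [ 62.  -13.4  40. ] at [ 62.2 -13.4  40. ]
12.97 F [-0.3 -1.4  2. ] cmd [ 64.  -13.5  40. ] at [ 64.2 -13.4  40. ]
13.28 F [-0.8 -0.3  1.9] cmd 
[... 2646 characters left out ...]
  2. ] cmd [108.  -13.6  40. ] at [108.1 -13.6  40. ]
25.32 F [-1.1 -0.6  1.5] cmd [108.4 -13.6  40. ] at [108.5 -13.6  40. ]
25.63 F [-0.9 -0.   1.5] cmd [108.8 -13.6  40. ] at [108.8 -13.6  40. ]
25.95 F [-1.5  0.1  1.6] cmd [109.2 -13.6  40. ] at [109.2 -13.6  40. ]
26.27 F [-1.9  0.   1.7] cmd [109.6 -13.6  40. ] at [109.5 -13.6  40. ]
26.58 F [-3.   0.   1.7] cmd [110.  -13.6  40. ] at [109.9 -13.6  40. ]
26.9 F [-3.8  0.9  1.7] cmd [110.4 -13.6  40.1] at [110.2 -13.6  40. ]
27.22 F [-4.4 -0.   1.2] cmd [110.8 -13.5  40.1] at [110.6 -13.5  40. ]
27.53 F [-5.2 -0.6  1.1] cmd [111.2 -13.5  40.1] at [110.9 -13.5  40. ]
27.85 F [-6.3 -0.6  1.2] cmd [111.6 -13.5  40. ] at [111.1 -13.5  40. ]
```

```bash
python3 - 2>/dev/null <<'E'
from h import *
from plant import *
c=np.array([.1120,-.0135,.0401])
move_l(W(*c),feed=.03,max_force=4); hold(.4)
for i in range(3):
    o=observe();print(o["time_s"],np.round(F(o),2),np.round(G(o["eef_pos"])*1e3,2),o["opening"]);hold(.05)
gripper_to(.045)
o=observe();print(o["time_s"],np.round(F(o),2),np.round(G(o["eef_pos"])*1e3,2),o["opening"])
move_l(W(.112,-.0135,.15),feed=.2)
# step aside towards the knob so the wrist camera sees both
movep(W(.190,.046,.15),rpy(A+np.pi))
o=observe();print(o["time_s"])
c=get_calibration("wrist");p,d=get_image("wrist");cv2.imwrite("pics/w3.png",p[...,::-1]);np.savez("w3.npz",p=p,d=d,K=c["intrinsics"],T=c["world_from_camera"])
for n in("scene","side"):
    p,d=get_image(n);cv2.imwrite(f"pics/{n}3.png",p[...,::-1])
s=cv2.imread("pics/side3.png")[150:260,240:380];cv2.imwrite("pics/s3c.png",cv2.resize(s,None,fx=5,fy=5,interpolation=cv2.INTER_CUBIC))
E
```

```text
28.5167 [-6.51  0.52 -0.21] [111.29 -13.5 ] 0.02526758446956263
28.5667 [-5.6  -1.41  0.2 ] [111.28 -13.54] 0.025265136522278197
28.6167 [-5.77  1.45  1.33] [111.31 -13.48] 0.02503289035801197
28.9917 [-0.97  0.9   0.14] [112.7  -13.39] 0.04521836935022187
30.1667
```

View pics/w3.png

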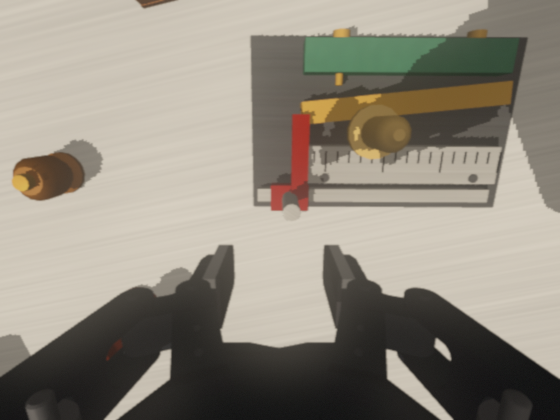

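View pics/s3c.png

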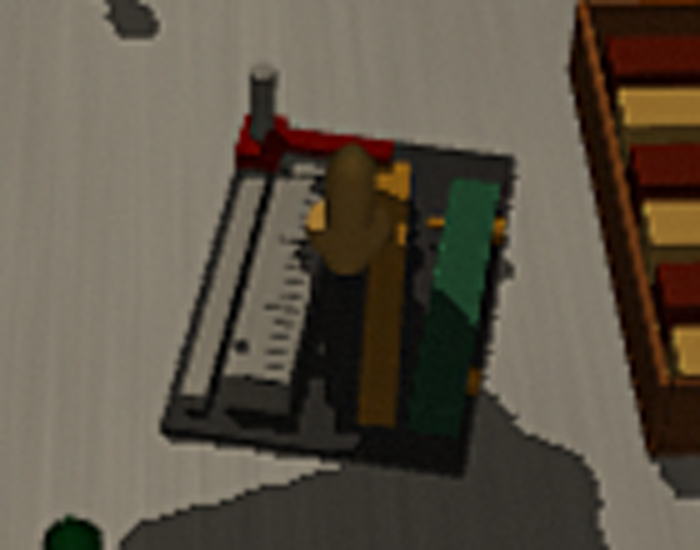

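```bash
python3 - 2>/dev/null <<'E'
from h import *
from plant import *
K,T,p,d=load("w3.npz")
for n,u,z in (("knob",(291,212),.072),("tip",(401,133),.085),("collar far edge",(380,104),.035),("collar L",(348,131),.035)): print(n,np.round(G(ray(K,T,u,z))*1e3,1))
gripper_to(.040)
print(move_l(W(.190,.046,.046),feed=.1,max_force=4))
hold(.1);o=observe();print(o["time_s"],np.round(F(o),2),np.round(G(o["eef_pos"])*1e3,2),o["eef_pos"][2])
p,d=get_image("wrist");cv2.imwrite("pics/w4.png",p[...,::-1])
p,d=get_image("side");cv2.imwrite("pics/s4.png",cv2.resize(p[150:260,240:380,::-1],None,fx=5,fy=5,interpolation=cv2.INTER_CUBIC))
E
```

```text
knob [180.8  46. ]
tip [109.4 -12.7]
collar far edge [109.  -33.4]
collar L [133.3 -12.3]
False
31.8333 [-0.2  -0.25  0.35] [190.24  45.27] 0.04701437773009213
```

View pics/w4.png

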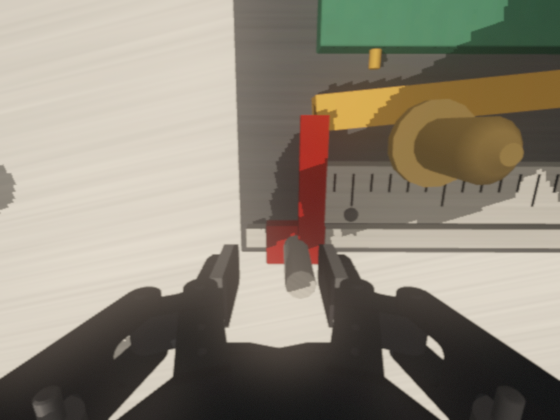

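View pics/s4.png

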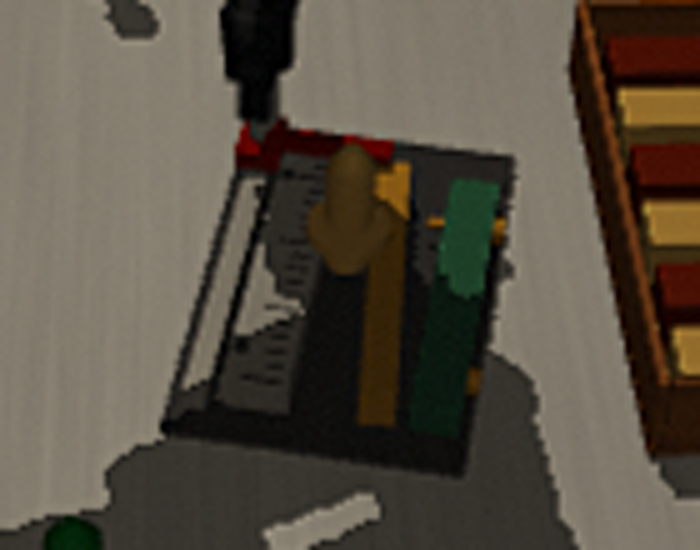

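```bash
python3 - 2>/dev/null <<'E'
from h import *
from plant import *
print(move_l(W(.185,.046,.045),feed=.05,max_force=3))
for op in (.028,.022):
    gripper_to(op,20);hold(.1);o=observe();print(o["time_s"],np.round(F(o),2),np.round(G(o["eef_pos"])*1e3,2),o["opening"])
p,d=get_image("wrist");cv2.imwrite("pics/w5.png",cv2.resize(p[180:340,160:400,::-1],None,fx=3,fy=3,interpolation=cv2.INTER_CUBIC))
E
```

```text
False
32.5583 [ 0.19 -0.78  0.53] [185.03  46.01] 0.027921549475188472
32.8917 [-1.14 -0.51  0.12] [184.97  46.03] 0.022161945877587956
```

View pics/w5.png

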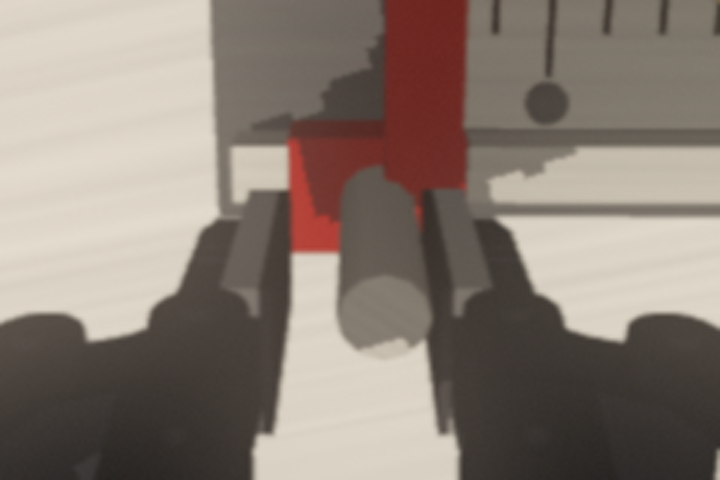

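```bash
python3 - 2>/dev/null <<'E'
from h import *
from plant import *
print(move_l(W(.181,.046,.045),feed=.05,max_force=3))
for op in (.0175,.0165):
    gripper_to(op,20);hold(.1);o=observe();print(o["time_s"],np.round(F(o),2),np.round(G(o["eef_pos"])*1e3,2),o["opening"])
print(move_l(W(.152,.046,.045),feed=.04,max_force=5)); hold(.15)
o=observe();print(o["time_s"],np.round(F(o),2),np.round(G(o["eef_pos"])*1e3,2),o["opening"])
c=get_calibration("wrist");p,d=get_image("wrist");cv2.imwrite("pics/w6.png",p[...,::-1]);np.savez("w6.npz",p=p,d=d,K=c["intrinsics"],T=c["world_from_camera"])
cv2.imwrite("pics/w6c.png",cv2.resize(p[60:320,230:470,::-1],None,fx=2.3,fy=2.3,interpolation=cv2.INTER_CUBIC))
E
```

```text
False
33.5167 [ 0.73 -0.88 -0.5 ] [181.07  46.  ] 0.017494060399758902
33.8333 [-1.14 -0.65  0.64] [181.05  46.03] 0.01676721167045485
False
34.8583 [-0.56  0.48 -0.51] [152.12  45.94] 0.01668579701115966
```

View pics/w6c.png

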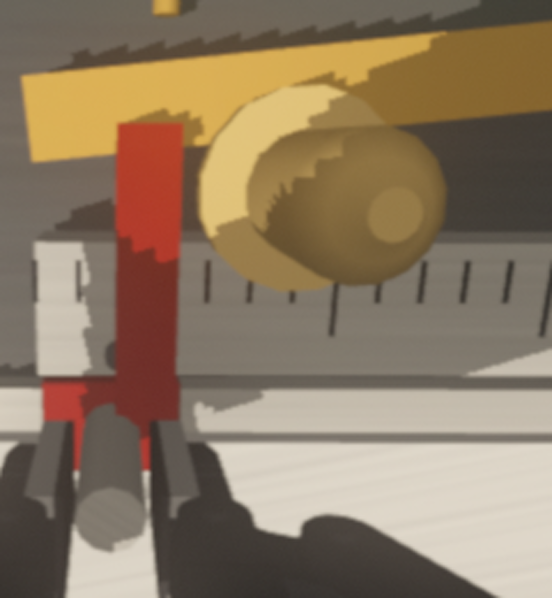

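```bash
python3 - 2>/dev/null <<'E'
from h import *
from plant import *
print(move_l(W(.1496,.046,.045),feed=.008,max_force=3)); hold(.2)
o=observe();print(o["time_s"],np.round(F(o),2),np.round(G(o["eef_pos"])*1e3,2),o["opening"])
p,d=get_image("wrist")
cv2.imwrite("pics/w7c.png",cv2.resize(p[60:200,230:400,::-1],None,fx=4.2,fy=4.2,interpolation=cv2.INTER_CUBIC))
E
```

```text
False
35.5583 [0.95 0.34 0.4 ] [149.6   46.03] 0.0165023137208524
```

View pics/w7c.png

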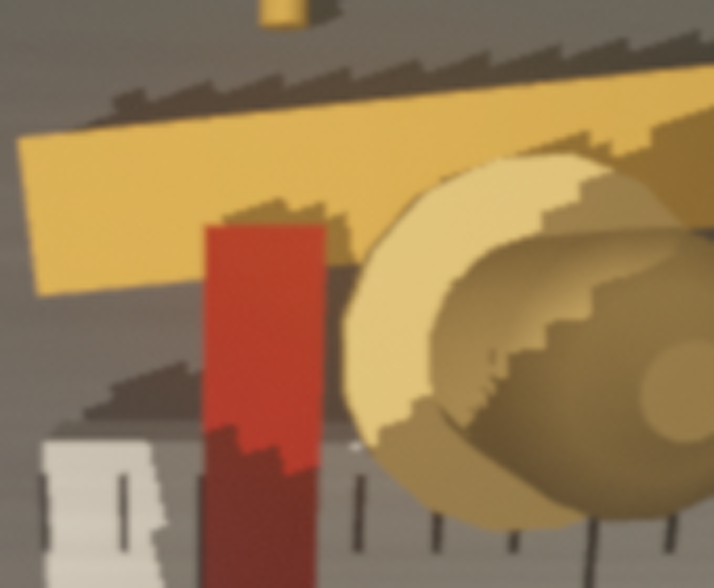

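```bash
python3 - 2>/dev/null <<'E'
from h import *
from plant import *
print(move_l(W(.1482,.046,.045),feed=.008,max_force=3)); hold(.2)
o=observe();print(o["time_s"],np.round(F(o),2),np.round(G(o["eef_pos"])*1e3,2),o["opening"])
p,d=get_image("wrist")
cv2.imwrite("pics/w8c.png",cv2.resize(p[60:200,230:400,::-1],None,fx=4.2,fy=4.2,interpolation=cv2.INTER_CUBIC))
E
```

```text
False
36.1333 [0.76 1.03 0.43] [148.11  46.02] 0.016257501309767615
```

View pics/w8c.png

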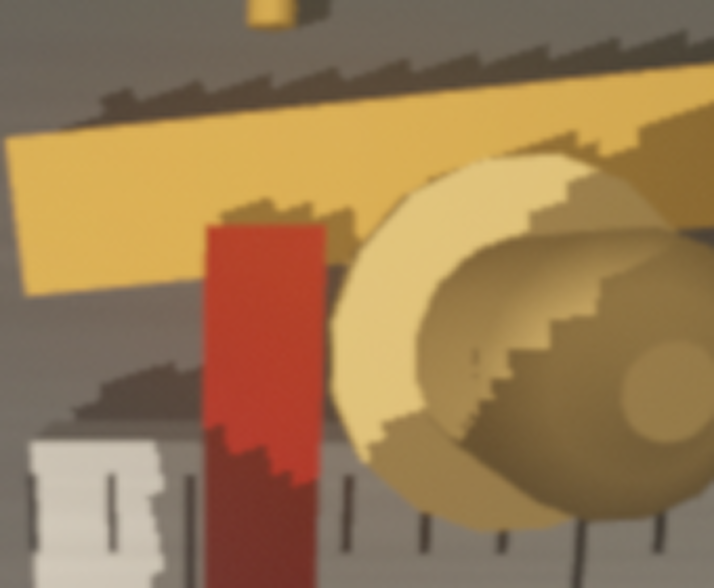

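```bash
python3 - 2>/dev/null <<'E'
from h import *
from plant import *
gripper_to(.036); hold(.1)
move_l(W(.1482,.046,.16),feed=.12)
o=observe();print(o["time_s"],np.round(F(o),2))
c=get_calibration("wrist");p,d=get_image("wrist")
cv2.imwrite("pics/w9c.png",cv2.resize(p[20:220,200:440,::-1],None,fx=3,fy=3,interpolation=cv2.INTER_CUBIC))
p,d=get_image("side");cv2.imwrite("pics/s9.png",p[...,::-1])
E
```

```text
37.7167 [ 0.83 -0.07  0.59]
```

View pics/w9c.png

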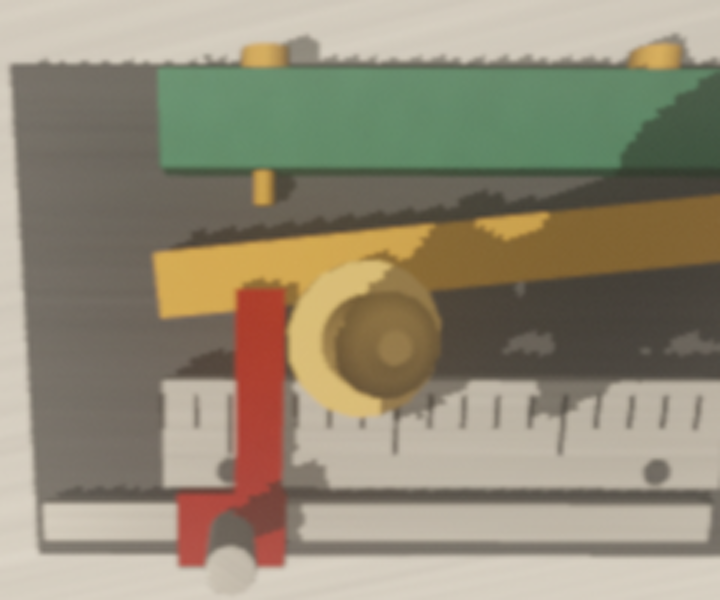

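View pics/s9.png

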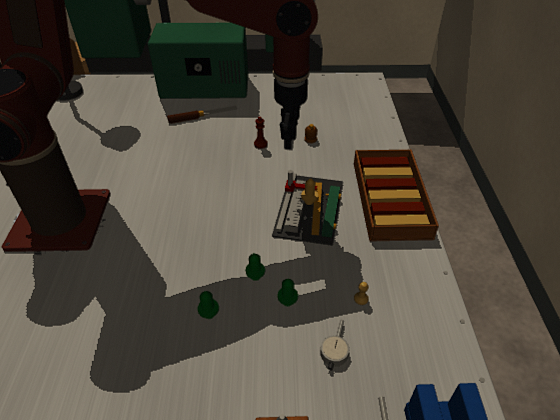

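```bash
python3 -c "
from plant import *
job_done();print(observe()['time_s'])"
```

```text
the job is handed in; nothing more can be done
the job is handed in; nothing more can be done
```

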